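# Change over the resoling cradle and hold its heel stop open

## Robot

A 6-joint arm with a two-finger parallel gripper is mounted at the origin on the work surface. World frame = base frame: x ahead of the robot, y to its left, z up, the work surface at z = 0. Lengths are in m, angles in rad, forces in N, time in s.
With the tool pointing down it reaches from about 0.3 to 0.875 m from the base axis. Payload 6.4 kg.
Tool frame: the origin (TCP) lies at the very end of the fingers, on their centre line; the grasp point (between the pads) lies 19 mm behind it; z points along the fingers, y is the line along which they close (so a half turn about z gives the same grasp; the last joint's range is limited). The gripper opens to 85 mm and grips with 20 to 120 N. Pads are 22 mm wide; open, the fingers measure 114 mm over their backs; the gripper's body (76 mm by 85 mm) begins 54 mm behind the grasp point. The pads swing forward as they close: fully open they stand 13 mm farther back than shut.
Start: joints at [-1.506, 0.181, 1.607, -0, 1.354, -0.206], TCP at [0.154, -0.554, 0.231] pointing down, gripper open.
Joint ranges: [-2.99, 2.99], [-0.89, 2.07], [0.3, 2.58], [-1.14, 4.28], [0, 2.63], [-3.12, 3.12]. Speed limits (rad/s): [2.57, 2.57, 3.01, 3.14, 3.14, 3.14].

## Interface

Orientations are given as a unit quaternion [w, x, y, z].
In Python, from bench import ctrl gives the robot as it stands.
- The arm moves only by the tool jog_arm, never from a script. Its argument "series" is a list that holds one entry, the list of rows, each a list of 7 numbers: the shift along the tool's x, y, z in mm, then the turn, a rotation vector about the tool's x, y, z in rad, then the finger opening in mm, from 0 to 85.4. In form: [[[tx, ty, tz, rx, ry, rz, gripper], ...]]. A call has exactly 10 rows; each row shifts and turns the commanded pose from where the row before left it, along the tool's axes as they then stand; what a row does not reach is not made up. A row lasts 1/10 s, in which the tool goes at most 50 mm and 8.59 degrees, less where a joint would pass 70% of its speed; a pose out of reach is approached as far as the arm can. A call with a gripper value outside its range is refused whole. The fingers move at their own pace and stop on an object; the grip force is fixed at half the most. Time passes only in rows, so rows that do not move let the fingers close, or fill a call up. It gives the time, the measured TCP pose, the force, the opening and the grip force at its end, in the units of the state.
- ctrl.get_obs(): the state, without advancing time (a new reading comes with each control period).
- ctrl.camera(name): name is "scene" or "side" or "wrist"; returns a dict with "frame" (400x640x3 uint8, blue, green, red), "z_map" (400x640 float32, m along the optical axis (not along the pixel's ray), 0 where there is no reading), "fx", "fy", "cx", "cy" (pixels), "xyz" and "rotation" of the camera in the world. Camera axes: x right, y down, z forward; pixel columns grow to the right and rows downward; lengths in m; the calibration is good to about 2 mm. A picture is of the moment at which its call begins.
- ctrl.hand_in(): hands the job in; it is judged then, once.
The state is a dict: "time_s": time; "q": joint angles; "dq": joint speeds; "joint_efforts": joint torques, N m; "eef_pos": TCP position; "eef_rot": TCP orientation; "wrist_force": force on the tool from outside, world axes, zero at the start; "torque": the same for the moment, N m; "opening": opening from 0.0 (shut) to 1.0 (fully open); "grasp_force": force on a finger pad.
Only numpy, scipy, OpenCV 4.12 (cv2) and the standard library are available. Lean on these libraries where they do the work, as an engineer would, in place of code of your own. Each camera call takes 0.05 s, during which the arm holds its last target. There are 200 camera calls.

## Task

Set up the resoling cradle for the next shoe: swap the two toe cups, so that the one waiting in the spare socket at the end of the bed stands seated upright in the working socket facing the heel stop, and the other one stands seated upright in the spare socket. Then pull the sprung heel stop out by its upright handle until its pointer lines up with the line on the rider of the scale, and finish while still holding it there by the handle, so that the shoe can be laid in. Do not shift the rider, and leave the shoe, the hammer and the polish tin where they lie.

Things in the scene. Friction and masses are not known exactly. Their poses are not given: they have to be found in the camera images.
- cradle: Resoling cradle bolted to the bench: grey flat bed 140 x 500 mm, its top 20 mm above the bench. Origin at bench height on the bed's centre line; y runs along the bed (y = -270 to +230 mm), +y is the way the heel stop is pulled out; x across, z up. On the centre line: two sockets, spring barrel and rod block (y = -66 to 38 mm, up to 56 mm high), heel stop, outer rod block (y = 215 to 229 mm).
- work_socket (a point): Centre of the working socket (the one nearer the heel stop), at the height of the bed's top, at y = -115 mm on the cradle: a steel collar, inner diameter 52 mm, outer 64 mm, 14 mm high, standing on the bed. A seated cup's foot rests on the bed at this point. Axes as the cradle's.
- spare_socket (a point): Same for the spare socket, an equal collar at the toe end of the bed (y = -220 mm), 105 mm from the working one. The bench beside the sockets is clear on both sides of the bed, room to set a cup down: cradle x = -180 to -75 mm and +75 to +180 mm, y = -240 to -140 mm.
- broad_cup: Broad toe cup, 84 mm tall, round about its z axis: aluminium foot 44 mm diameter and 20 mm high, neck 26 mm, black rubber dish 60 mm diameter from 48 to 84 mm height, shallow hollow on top. 0.2 to 0.42 kg. Origin at the centre of the foot's underside. Stands by itself on a flat surface. Starts in either socket.
- narrow_cup: Narrow toe cup: same foot, neck and height as the broad one, but its rubber dish is 38 mm in diameter. 0.14 to 0.28 kg. Origin at the centre of the foot's underside. Starts in the other socket.
- heel_stop (a joint): Travel of the sprung heel stop along the cradle's +y, m: 0 at home (as it starts), 0.105 at its end. The spring pulls it home with 5.4 N + 90 N/m x travel (9.5 to 13.5 N at the marks), plus about 1 N friction. It is a grey carriage 96 x 70 mm with a V of two rubber-faced plates (top 108 mm above the bench) facing the toe cups, and the handle behind them.
- pull_handle: Upright round black handle on the heel stop's carriage, 25 mm diameter, 66 mm tall, its grip turning freely about its upright axis. Origin at the centre of its foot, 58 mm above the bench; its top is 124 mm above the bench. Towards the cradle's -y there is about 27 mm free between it and the V plates; the other three sides are free.
- heel_pointer (a point): Tip of the small steel pointer on the +x side of the heel stop's carriage, 28 mm above the bench; moves with the heel stop.
- rider_line (a point): Inner end of the black line across the rider, a small steel block 12 mm wide with a brass thumbscrew, clamped on the scale strip at x = +60 mm on the bed. At the mark, pointer and line have the same y along the cradle. It starts 45 to 90 mm beyond the pointer's home. It keeps its place unless pushed with over 25 N. Axes as the cradle's.
- shoe: Brown shoe, 290 x 98 mm, 100 mm high, standing on the bench beyond the heel end of the bed, lying across it. Origin at the middle of its underside. Leave it.
- hammer: Hammer, 270 mm long, lying on the bench on the cradle's +x side. Origin at the middle of its underside. Leave it.
- polish_tin: Flat round tin, 82 mm diameter, 24 mm high, on the bench on the cradle's -x side near the heel end. Origin at the centre of its underside. Leave it.
Mind the look-alikes: they are no part of the job. Leave any brown or white look-alike of the broad_cup alone.

How it is judged:
By the outcome, as a careful person would: the job done as asked, in the order asked, and still so for the second after the job is handed in, while the arm keeps its last pose, push and grip.
It also fails if it takes over 72 s, if anything falls off the work surface, if the arm or the gripper's body presses on something with over 40 N, if the wrist force passes 120 N, or if a joint passes its speed limit or range.

## Working session

There is one attempt and no reset: what is moved stays moved. The work goes in short steps, Python scripts to look and compute and a tool call to move; the robot and the scene stay as the last step left them, time stands still between calls to the robot, and variables do not carry over. Pictures are saved under pics/ and viewed, at most 10 in all, crops included, and the job is handed in when it is done.

Besides the shell and the picture viewer there is one more tool, called after ">>>" as name(argument=value, ...), one argument or row to a line, values as JSON. jog_arm: Moves the arm, as the interface text tells. Its arguments: {"type":"object","properties":{"series":{"type":"array"}},"required":["series"]}

```bash
mkdir -p pics; ls
cat > h.py <<'E'
import numpy as np, cv2
from bench import ctrl
def snap(n):
    c=ctrl.camera(n); return c
def save(c,f,crop=None,s=1):
    im=c["frame"]
    if crop: im=im[crop[1]:crop[3],crop[0]:crop[2]]
    cv2.imwrite("pics/"+f,cv2.resize(im,None,fx=s,fy=s,interpolation=cv2.INTER_CUBIC))
def R(c):
    r=np.array(c["rotation"],float)
    if r.size==4:
        from scipy.spatial.transform import Rotation as Ro
        return Ro.from_quat(np.r_[r[1:],r[0]]).as_matrix()
    return r.reshape(3,3)
def ray(c,u,v):
    return R(c)@np.array([(u-c["cx"])/c["fx"],(v-c["cy"])/c["fy"],1.])
def onplane(c,u,v,z):
    d=ray(c,u,v);o=np.array(c["xyz"]);return o+d*(z-o[2])/d[2]
def cloud(c):
    v,u=np.mgrid[0:400,0:640];z=c["z_map"]
    P=np.stack([(u-c["cx"])/c["fx"]*z,(v-c["cy"])/c["fy"]*z,z],-1)@R(c).T+np.array(c["xyz"])
    P[z==0]=np.nan
    return P
E
python3 - <<'E'
from h import *
ims=[]
for n in ["scene","side","wrist"]:
    c=snap(n); np.savez("c_"+n,**c); save(c,n+"0.png")
    print(n,c["xyz"],c["rotation"],c["fx"],c["cx"],c["cy"])
    ims.append(c["frame"])
o=ctrl.get_obs();print(o)
E
```

```text
pics
scene [1.32300272 0.58339806 0.919789  ] [-0.19473417  0.43155541  0.80518953 -0.35708311] 436.03336378208377 323.4850730420862 203.04643121245627
side [0.23524684 0.80370644 0.76874519] [ 0.08346965 -0.18858884  0.88543584 -0.41649783] 435.2338933171136 320.3524690763174 203.93311128234225
wrist [ 0.22223821 -0.53445377  0.37407502] [ 0.11251217  0.78796499 -0.59917798 -0.08624344] 295.27991615154895 318.1501589436116 195.90025363117374
{'time_s': 0.15, 'q': array([-1.50630247e+00,  1.81384432e-01,  1.60775054e+00,  2.91306387e-05,
        1.35381775e+00, -2.06312181e-01]), 'dq': array([ 2.18874795e-05, -3.42110122e-03, -4.10976718e-03,  1.34277912e-05,
       -2.28952623e-04, -1.02335034e-04]), 'joint_efforts': array([ 1.44131272e-04, -4.45266044e+01, -3.51692498e+01, -2.85280803e-04,
        5.88034774e-03, -2.93178311e-05]), 'eef_pos': array([ 0.15380899, -0.55361702,  0.23059664]), 'eef_rot': array([-6.77320356e-04,  9.90847204e-01,  1.34986503e-01,  6.23663696e-05]), 'wrist_force': array([ 0.52637981,  0.37541967, -0.03676696]), 'torque': array([ 0.02687897, -0.05626752, -0.00311337]), 'grasp_force': 0.0, 'opening': 1.0027849364258066}
```

View pics/scene0.png

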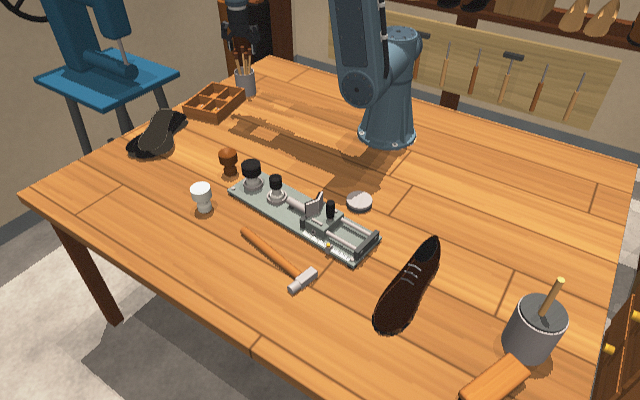

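View pics/side0.png

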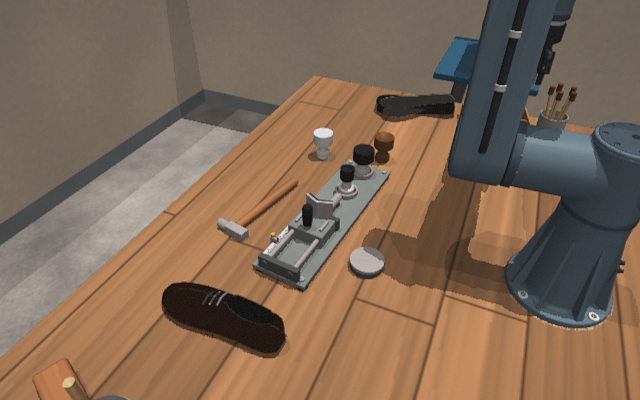

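Scene view: the broad black cup is in the spare socket (252,175) and the narrow one in the working socket (276,190). The V is at (313,205), the handle at (330,209) and the rider at about (328,245). The white look-alike is at (202,195), the brown one at (228,162). The side view agrees (363,160; 347,180; handle 308,214; rider 272,238).

```bash
cat > m.py <<'E'
from h import *
C={n:dict(np.load(f"c_{n}.npz")) for n in ["scene","side"]}
win={"scene":(225,150,390,270),"side":(250,130,395,290)}
def blob(c,m,u,v):
    n,l,s,ce=cv2.connectedComponentsWithStats(m.astype(np.uint8),connectivity=8)
    d=[np.hypot(ce[i][0]-u,ce[i][1]-v)+1e3*(s[i][4]<8) for i in range(1,n)]
    return l==1+int(np.argmin(d))
seeds={"scene":dict(broad=(252,165),narrow=(276,180),handle=(330,209),white=(202,188),brown=(228,157),tin=(359,201)),
"side":dict(broad=(363,152),narrow=(347,172),handle=(308,214),white=(323,135),brown=(384,140),tin=(367,260))}
if __name__=="__main__":
  for n,c in C.items():
    f=c["frame"];P=cloud(c);hsv=cv2.cvtColor(f,cv2.COLOR_BGR2HSV)
    x0,y0,x1,y1=win[n];w=np.zeros(f.shape[:2],bool);w[y0:y1,x0:x1]=1
    bed=w&(hsv[...,1]<60)&(P[...,2]>.012)&(P[...,2]<.027)
    n_,l,s,ce=cv2.connectedComponentsWithStats(bed.astype(np.uint8))
    k=1+np.argmax(s[1:,4]);
    b=cv2.morphologyEx(bed.astype(np.uint8),cv2.MORPH_OPEN,np.ones((2,2)))>0
    q=P[b&(l>0)][:,:2]
    r=cv2.minAreaRect((q*1000).astype(np.float32));print(n,"bed",r,np.median(P[b][:,2]))
    dark=hsv[...,2]<60
    for k,(u,v) in seeds[n].items():
        if k in("broad","narrow","handle"): m=blob(c,dark&w,u,v)
        else:
            yy,xx=np.mgrid[0:400,0:640]; m=(np.hypot(xx-u,yy-v)<14)&(P[...,2]>.012)
        q=P[m];q=q[~np.isnan(q[:,0])]
        zt=np.percentile(q[:,2],97)
        t=q[q[:,2]>zt-.006]
        print(k,m.sum(),"top",zt.round(4),"xy mid",((t.min(0)+t.max(0))/2)[:2].round(4),"ext",np.ptp(t,0)[:2].round(3))
E
python3 m.py
```

```text
scene bed ((500.001953125, 7.663909912109375), (497.0673522949219, 270.5696105957031), 83.73900604248047) nan
broad 302 top 0.1045 xy mid [ 0.5437 -0.1992] ext [0.06 0.06]
narrow 161 top 0.1047 xy mid [ 0.5515 -0.0951] ext [0.038 0.036]
handle 140 top 0.1246 xy mid [0.5714 0.1146] ext [0.022 0.02 ]
white 361 top 0.0853 xy mid [ 0.6965 -0.2687] ext [0.06  0.065]
brown 362 top 0.0852 xy mid [ 0.5173 -0.3227] ext [0.064 0.061]
tin 422 top 0.0263 xy mid [0.4148 0.1209] ext [0.08  0.082]
side bed ((532.0222778320312, -16.524139404296875), (286.3342590332031, 540.501220703125), 7.000326633453369) nan
broad 370 top 0.1059 xy mid [ 0.5369 -0.2003] ext [0.056 0.059]
narrow 220 top 0.1061 xy mid [ 0.5462 -0.0953] ext [0.034 0.038]
handle 217 top 0.1257 xy mid [0.5666 0.1141] ext [0.019 0.02 ]
white 351 top 0.0865 xy mid [ 0.6909 -0.2694] ext [0.059 0.062]
brown 386 top 0.0869 xy mid [ 0.5149 -0.2862] ext [0.059 0.141]
tin 604 top 0.0275 xy mid [0.41   0.1193] ext [0.066 0.082]
```

>>> jog_arm(
  series=[
    [[45,0,0,0,0,-0.09,85],[45,0,0,0,0,-0.09,85],[45,0,0,0,0,-0.09,85],[45,0,0,0,0,-0.09,85],[45,0,0,0,0,-0.09,85],[45,0,0,0,0,-0.09,85],[45,0,0,0,0,-0.09,85],[45,0,0,0,0,-0.09,85],[45,0,0,0,0,-0.09,85],[45,0,0,0,0,-0.09,85]],
  ],
)

```text
time_s: 1.15
eef_pos: [0.4942, -0.2802, 0.231]
eef_rot: [-0.0, 0.832, 0.554, 0.0]
wrist_force: [0.0, 0.5, 0.9]
opening: 1.0
grasp_force: 0.0
```

>>> jog_arm(
  series=[
    [[45,0,0,0,0,-0.09,85],[45,0,0,0,0,-0.09,85],[45,0,0,0,0,-0.04,85],[0,0,0,0,0,0,85],[0,0,0,0,0,0,85],[0,0,0,0,0,0,85],[0,0,0,0,0,0,85],[0,0,0,0,0,0,85],[0,0,0,0,0,0,85],[0,0,0,0,0,0,85]],
  ],
)

```text
time_s: 2.15
eef_pos: [0.5342, -0.1543, 0.2312]
eef_rot: [-0.0, 0.768, 0.64, -0.0]
wrist_force: [0.7, 0.1, -0.1]
opening: 0.992
grasp_force: 0.0
```

Run:
```python
from h import *
c=snap("wrist"); np.savez("c_wrist1",**c); save(c,"wrist1.png")
o=ctrl.get_obs();print(o["time_s"],o["eef_pos"],o["eef_rot"],c["xyz"],c["rotation"])
```

```text
2.2 [ 0.53428203 -0.15409852  0.23127596] [-1.11365951e-05  7.68043696e-01  6.40397440e-01  2.90634720e-06] [ 0.54652451 -0.0836255   0.37483009] [ 0.14185007  0.98573283 -0.08975193 -0.01240719]
```

View pics/wrist1.png

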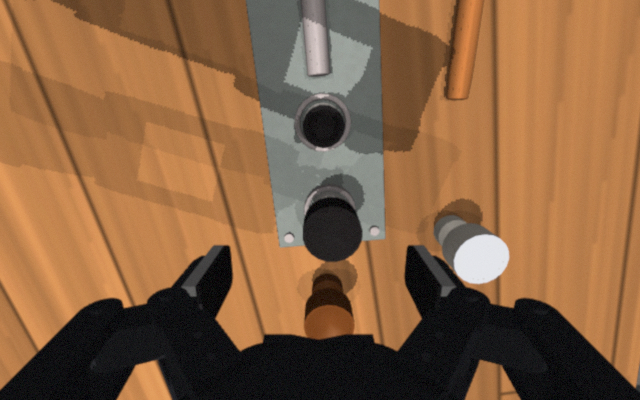

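Wrist view: the narrow dish is at (324,126) inside its collar, the broad dish at (333,228). Bed end corners are near (279,247) and (385,240), the barrel end at (317,70), white look-alike at (480,258) and brown at (330,315).

```bash
cat > w.py <<'E'
from h import *
def dish(c,u,v,r,ztop):
    # circle of the flat dish top from dark blob points near top height
    f=c["frame"];P=cloud(c)
    m=(f.max(-1)<60)&(abs(P[...,2]-ztop)<.012)
    n,l,s,ce=cv2.connectedComponentsWithStats(m.astype(np.uint8))
    k=l[int(v),int(u)]
    q=P[(l==k)];z=np.percentile(q[:,2],90)
    cnt=cv2.findContours((l==k).astype(np.uint8),cv2.RETR_EXTERNAL,cv2.CHAIN_APPROX_NONE)[0][0][:,0]
    pts=np.array([onplane(c,a,b,z)[:2] for a,b in cnt])
    (x,y),rr=cv2.minEnclosingCircle((pts*1000).astype(np.float32))
    return np.array([x,y,z*1000,rr])
def bededges(c):
    f=c["frame"];P=cloud(c);S=cv2.cvtColor(f,cv2.COLOR_BGR2HSV)[...,1]
    m=(S<70)&(P[...,2]>.010)&(P[...,2]<.030)&(f.max(-1)>20)
    return m,P
E
python3 - <<'E'
from w import *
c=dict(np.load("c_wrist1.npz"))
b=dish(c,333,228,30,.104);n=dish(c,324,126,19,.104);print(b,n)
m,P=bededges(c)
print("bed z",np.nanmedian(P[m][:,2]))
L=[];Rr=[]
for v in range(5,215,5):
    u=np.where(m[v])[0]; u=u[(u>230)&(u<400)]
    if len(u)<5: continue
    L.append(onplane(c,u.min()-.5,v,.02)[:2]);Rr.append(onplane(c,u.max()+.5,v,.02)[:2])
for E_ in (L,Rr):
    E_=np.array(E_,np.float32); vx,vy,x,y=cv2.fitLine(E_,cv2.DIST_HUBER,0,.01,.01).ravel(); s=np.sign(vy)
    print("edge dir",s*vx,s*vy,"x at y=-.2,-.1",x+vx/vy*(-.2-y),x+vx/vy*(-.1-y),len(E_))
# collar top height and tin/white heights
print("P collar", P[126-28:126+28:7,324+24], P[228,480])
E
```

```text
[ 539.06170654 -200.74195862  104.9874525    31.43367767] [548.95452881 -98.68424225 105.27906395  18.75281715]
bed z 0.0208624230054735
edge dir 0.09323455 0.99564415 x at y=-.2,-.1 0.46956503 0.47892928 42
edge dir 0.09286862 0.99567837 x at y=-.2,-.1 0.6092713 0.61859846 42
P collar [[ 0.58252667 -0.07783916  0.02061295]
 [ 0.58157204 -0.08538723  0.01850375]
 [ 0.57885813 -0.0926407   0.03460173]
 [ 0.57774061 -0.10008324  0.03430001]
 [ 0.57655238 -0.10759297  0.03460716]
 [ 0.57552846 -0.11538193  0.03282239]
 [ 0.57530148 -0.12452499  0.02089125]
 [ 0.57411097 -0.13278234  0.0200585 ]] [ 0.70168256 -0.24161272  0.06861758]
```

>>> jog_arm(
  series=[
    [[0,0,0,0,0,-0.0876,85],[29,4.6,0,0,0,0,85],[29.2,4.7,0,0,0,0,85],[0,0,40,0,0,0,85],[0,0,40,0,0,0,85],[0,0,40,0,0,0,85],[0,0,25,0,0,0,85],[0,0,12,0,0,0,85],[0,0,7,0,0,0,85],[0,0,0,0,0,0,85]],
  ],
)

```text
time_s: 3.2
eef_pos: [0.5492, -0.0967, 0.0674]
eef_rot: [0.0, 0.739, 0.674, 0.0]
wrist_force: [0.4, 0.6, 0.6]
opening: 0.994
grasp_force: 0.0
```

```bash
cat > t.py <<'E'
from h import *
import sys
from scipy.spatial.transform import Rotation as Ro
def rel(x,y,z=None):
    o=ctrl.get_obs();p=np.array(o["eef_pos"]);q=np.array(o["eef_rot"]);R_=Ro.from_quat(np.r_[q[1:],q[0]]).as_matrix()
    d=np.array([x,y,p[2] if z is None else z])-p
    print("t",o["time_s"],"pos",p.round(4),"shift mm",(R_.T@d*1000).round(1),"yaw x",np.degrees(np.arctan2(R_[1,0],R_[0,0])).round(2),"open",o["opening"],o["grasp_force"],np.round(o["wrist_force"],1))
E
python3 - <<'E'
from t import *
rel(.549,-.097,.067)
E
```

```text
t 3.2 pos [ 0.5492 -0.0967  0.0674] shift mm [-0.3 -0.2  0.4] yaw x 84.7 open 0.9940904657926215 0.0 [0.4 0.6 0.6]
```

>>> jog_arm(
  series=[
    [[0,0,0,0,0,0,30],[0,0,0,0,0,0,30],[0,0,0,0,0,0,30],[0,0,0,0,0,0,30],[0,0,0,0,0,0,30],[0,0,0,0,0,0,30],[0,0,0,0,0,0,30],[0,0,-5,0,0,0,30],[0,0,-10,0,0,0,30],[0,0,0,0,0,0,30]],
  ],
)

```text
time_s: 4.2
eef_pos: [0.55, -0.0969, 0.0839]
eef_rot: [0.001, 0.739, 0.674, 0.001]
wrist_force: [-0.1, -0.1, -2.8]
opening: 0.433
grasp_force: 60.1
```

>>> jog_arm(
  series=[
    [[0,0,-40,0,0,0,30],[0,0,-40,0,0,0,30],[-18.5,-29.1,0,0,0,0,30],[-18.5,-29.1,0,0,0,0,30],[-18.6,-29.2,0,0,0,0,30],[-18.6,-29.2,0,0,0,0,30],[0,0,35,0,0,0,30],[0,0,35,0,0,0,30],[0,0,25,0,0,0,30],[0,0,10,0,0,0,30]],
  ],
)

```text
time_s: 5.2
eef_pos: [0.4244, -0.1587, 0.0551]
eef_rot: [-0.002, 0.739, 0.674, -0.0]
wrist_force: [-0.7, 0.0, -0.8]
opening: 0.431
grasp_force: 61.0
```

>>> jog_arm(
  series=[
    [[0,0,5,0,0,0,30],[0,0,3,0,0,0,30],[0,0,3,0,0,0,30],[0,0,0,0,0,0,30],[0,0,0,0,0,0,30],[0,0,0,0,0,0,30],[0,0,0,0,0,0,30],[0,0,0,0,0,0,30],[0,0,0,0,0,0,30],[0,0,0,0,0,0,30]],
  ],
)

```text
time_s: 6.2
eef_pos: [0.4271, -0.1604, 0.0485]
eef_rot: [0.001, 0.739, 0.674, 0.0]
wrist_force: [-4.4, 2.8, 11.9]
opening: 0.429
grasp_force: 62.5
```

>>> jog_arm(
  series=[
    [[0,0,0,0,0,0,85],[0,0,0,0,0,0,85],[0,0,0,0,0,0,85],[0,0,0,0,0,0,85],[0,0,-20,0,0,0,85],[0,0,-40,0,0,0,85],[0,0,-40,0,0,0,85],[0,0,-40,0,0,0,85],[0,0,-40,0,0,0,85],[10,40,0,0,0,0,85]],
  ],
)

```text
time_s: 7.2
eef_pos: [0.4684, -0.1558, 0.2342]
eef_rot: [0.006, 0.74, 0.673, 0.001]
wrist_force: [0.8, -1.5, 1.3]
opening: 0.994
grasp_force: 0.0
```

>>> jog_arm(
  series=[
    [[0,40,0,0,0,0,85],[0,34,0,0,0,0,85],[0,0,0,0,0,0,85],[0,0,0,0,0,0,85],[0,0,0,0,0,0,85],[0,0,0,0,0,0,85],[0,0,0,0,0,0,85],[0,0,0,0,0,0,85],[0,0,0,0,0,0,85],[0,0,0,0,0,0,85]],
  ],
)

```text
time_s: 8.2
eef_pos: [0.5404, -0.1603, 0.2265]
eef_rot: [0.0, 0.739, 0.674, 0.0]
wrist_force: [0.6, -0.7, 0.6]
opening: 0.999
grasp_force: 0.0
```

Run:
```python
from t import *
c=snap("wrist"); np.savez("c_wrist2",**c); save(c,"wrist2.png")
rel(.54,-.2,.067)
```

```text
t 8.25 pos [ 0.5405 -0.1603  0.2264] shift mm [-39.6   3.2 159.4] yaw x 84.7 open 0.9997102536599706 0.0 [ 0.1 -0.   0.3]
```

View pics/wrist2.png

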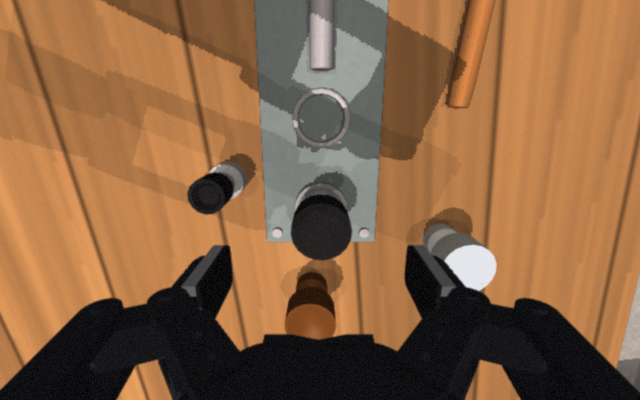

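Wrist view: the empty working collar is centred at about (321,117), the narrow cup stands at (210,193) on the bench, and the broad dish is at (321,230). All three are upright.

```bash
cat >> w.py <<'E'
from scipy.optimize import least_squares
def collar(c,u,v,rad=36,zr=(.028,.039)):
    P=cloud(c);yy,xx=np.mgrid[0:400,0:640]
    m=(np.hypot(xx-u,yy-v)<rad)&(P[...,2]>zr[0])&(P[...,2]<zr[1])
    q=P[m];z=np.median(q[:,2])
    vv,uu=np.where(m);q=np.array([onplane(c,a,b,z) for a,b in zip(uu,vv)])
    f=lambda p:np.hypot(q[:,0]-p[0],q[:,1]-p[1])-.029
    s=least_squares(f,[q[:,0].mean(),q[:,1].mean()],loss="soft_l1",f_scale=.002)
    d=np.hypot(q[:,0]-s.x[0],q[:,1]-s.x[1]);return s.x.round(4),z.round(4),len(q),np.percentile(d,[5,50,95]).round(4)
E
python3 - <<'E'
from w import *
c=dict(np.load("c_wrist2.npz"))
print(collar(c,321,117))
print(collar(c,320,210,40))
print(dish(c,321,230,30,.104),dish(c,210,195,19,.085))
C={n:dict(np.load(f"c_{n}.npz")) for n in ["wrist1"]}
print(collar(C["wrist1"],324,122))
m,P=bededges(c);L=[];Rr=[]
for v in range(5,215,5):
    u=np.where(m[v])[0]; u=u[(u>240)&(u<400)]
    L.append(onplane(c,u.min()-.5,v,.0205)[:2]);Rr.append(onplane(c,u.max()+.5,v,.0205)[:2])
for E_ in (L,Rr):
    E_=np.array(E_,np.float32); vx,vy,x,y=cv2.fitLine(E_,cv2.DIST_HUBER,0,.01,.01).ravel()
    print("edge x at -.2,-.1",x+vx/vy*(-.2-y),x+vx/vy*(-.1-y))
for n in ("scene","side"):
    s=snap(n);np.savez("c_"+n+"2",**s)
s=dict(np.load("c_scene2.npz"));P=cloud(s);print(collar(s,277,197,14))
s=dict(np.load("c_side2.npz"));P=cloud(s);print(collar(s,346,192,14))
E
```

```text
(array([ 0.5491, -0.0985]), np.float64(0.0345), 958, array([0.0256, 0.0286, 0.0313]))
(array([ 0.5393, -0.2034]), np.float64(0.0343), 456, array([0.022 , 0.0293, 0.0327]))
[ 539.61486816 -200.89599609  105.05160231   31.40798378] [ 428.84771729 -160.3361969    85.08333215   20.91532516]
(array([ 0.5491, -0.0989]), np.float64(0.0346), 839, array([0.0259, 0.0288, 0.0314]))
edge x at -.2,-.1 0.46932995 0.47887948
edge x at -.2,-.1 0.6090204 0.6184216
(array([ 0.5518, -0.0955]), np.float64(0.032), 114, array([0.0242, 0.029 , 0.0337]))
(array([ 0.5473, -0.0965]), np.float64(0.0338), 148, array([0.0232, 0.0289, 0.0355]))
```

Run:
```python
from w import *
def top(c,u,v,rad,ztop,r):
    P=cloud(c);yy,xx=np.mgrid[0:400,0:640]
    w=(np.hypot(xx-u,yy-v)<rad)&(c["frame"].max(-1)<70)
    m=w&(P[...,2]>ztop-.003)&(P[...,2]<ztop+.006)
    q=P[m];lo=np.percentile(q[:,:2],1,0);hi=np.percentile(q[:,:2],99,0)
    return ((lo+hi)/2).round(4),(hi-lo).round(4),len(q),np.median(q[:,2]).round(4)
for n,B,N in (("wrist1",(333,228),(324,126)),("wrist2",(321,230),(210,193))):
    c=dict(np.load(f"c_{n}.npz"))
    print(n,top(c,*B,40,.105,.03),top(c,*N,30,.105 if n=="wrist1" else .085,.019))
for n,B,N in (("scene2",(252,165),(0,0)),("side2",(363,152),(0,0))):
    c=dict(np.load(f"c_{n}.npz"));print(n,top(c,*B,20,.105,.03))
```

```text
wrist1 (array([ 0.5388, -0.2025]), array([0.056 , 0.0573]), 1179, np.float64(0.1044)) (array([ 0.549 , -0.0989]), array([0.036 , 0.0346]), 704, np.float64(0.1046))
wrist2 (array([ 0.5388, -0.2026]), array([0.0556, 0.0574]), 1228, np.float64(0.1044)) (array([ 0.4268, -0.1618]), array([0.0363, 0.0357]), 544, np.float64(0.0845))
scene2 (array([ 0.5432, -0.1986]), array([0.0568, 0.054 ]), 55, np.float64(0.1032))
side2 (array([ 0.5377, -0.1997]), array([0.0554, 0.0558]), 81, np.float64(0.1043))
```

>>> jog_arm(
  series=[
    [[-41,2.5,0,0,0,0,85],[0,0,40,0,0,0,85],[0,0,40,0,0,0,85],[0,0,40,0,0,0,85],[0,0,25,0,0,0,85],[0,0,13,0,0,0,85],[0,0,0,0,0,0,85],[0,0,0,0,0,0,50],[0,0,0,0,0,0,50],[0,0,0,0,0,0,50]],
  ],
)

```text
time_s: 9.35
eef_pos: [0.5405, -0.2021, 0.0706]
eef_rot: [0.002, 0.739, 0.674, 0.0]
wrist_force: [-2.1, 0.4, 5.8]
opening: 0.686
grasp_force: 63.9
```

>>> jog_arm(
  series=[
    [[0,0,0,0,0,0,50],[0,0,0,0,0,0,50],[0,0,0,0,0,0,50],[0,0,0,0,0,0,50],[0,0,-5,0,0,0,50],[0,0,-10,0,0,0,50],[0,0,-15,0,0,0,50],[0,0,0,0,0,0,50],[0,0,0,0,0,0,50],[0,0,0,0,0,0,50]],
  ],
)

```text
time_s: 10.35
eef_pos: [0.5389, -0.2012, 0.098]
eef_rot: [-0.0, 0.739, 0.674, -0.0]
wrist_force: [0.6, 0.0, -3.1]
opening: 0.687
grasp_force: 64.8
```

>>> jog_arm(
  series=[
    [[20,0,0,0,0,0,50],[30,0,0,0,0,0,50],[30,0,0,0,0,0,50],[18,0.5,0,0,0,0,50],[6.5,0,0,0,0,0,50],[0,0,0,0,0,0,50],[0,0,0,0,0,0,50],[0,0,8,0,0,0,50],[0,0,6,0,0,0,50],[0,0,0,0,0,0,50]],
  ],
)

```text
time_s: 11.35
eef_pos: [0.5482, -0.0976, 0.0827]
eef_rot: [-0.001, 0.739, 0.673, -0.001]
wrist_force: [-0.5, 0.8, -2.4]
opening: 0.69
grasp_force: 64.8
```

Run:
```python
from t import *
rel(.5493,-.0973,.068)
```

```text
t 11.35 pos [ 0.5482 -0.0976  0.0827] shift mm [ 0.3  1.1 14.7] yaw x 84.65 open 0.6900428865129067 64.79358673095703 [-0.5  0.8 -2.4]
```

>>> jog_arm(
  series=[
    [[0,0.8,0,0,0,0,50],[0,0,5,0,0,0,50],[0,0,4,0,0,0,50],[0,0,3,0,0,0,50],[0,0,2,0,0,0,50],[0,0,0,0,0,0,50],[0,0,0,0,0,0,50],[0,0,0,0,0,0,50],[0,0,0,0,0,0,50],[0,0,0,0,0,0,50]],
  ],
)

```text
time_s: 12.35
eef_pos: [0.55, -0.0973, 0.0707]
eef_rot: [-0.0, 0.739, 0.674, -0.0]
wrist_force: [-4.3, 0.7, 6.6]
opening: 0.688
grasp_force: 65.1
```

>>> jog_arm(
  series=[
    [[0,0,0,0,0,0,85],[0,0,0,0,0,0,85],[0,0,0,0,0,0,85],[0,0,0,0,0,0,85],[0,0,-20,0,0,0,85],[0,0,-40,0,0,0,85],[0,0,-40,0,0,0,85],[-20,0,-40,0,0,0,85],[-30,-10,-18,0,0,0,85],[-13,-20,0,0,0,0,85]],
  ],
)

```text
time_s: 13.35
eef_pos: [0.5167, -0.1603, 0.2326]
eef_rot: [0.004, 0.739, 0.674, 0.001]
wrist_force: [0.7, -0.6, -0.2]
opening: 0.997
grasp_force: 0.0
```

>>> jog_arm(
  series=[
    [[0,-20,0,0,0,0,85],[0,0,0,0,0,0,85],[0,0,0,0,0,0,85],[0,0,0,0,0,0,85],[0,0,0,0,0,0,85],[0,0,0,0,0,0,85],[0,0,0,0,0,0,85],[0,0,0,0,0,0,85],[0,0,0,0,0,0,85],[0,0,0,0,0,0,85]],
  ],
)

```text
time_s: 14.35
eef_pos: [0.4946, -0.1555, 0.2283]
eef_rot: [0.0, 0.739, 0.674, 0.0]
wrist_force: [-0.4, -0.0, 0.6]
opening: 0.993
grasp_force: 0.0
```

```bash
cat >> w.py <<'E'
def top(c,u,v,rad,ztop):
    P=cloud(c);yy,xx=np.mgrid[0:400,0:640]
    w=(np.hypot(xx-u,yy-v)<rad)&(c["frame"].max(-1)<70)
    m=w&(P[...,2]>ztop-.003)&(P[...,2]<ztop+.006)
    q=P[m];lo=np.percentile(q[:,:2],1,0);hi=np.percentile(q[:,:2],99,0)
    A=np.c_[q[:,:2]-q[:,:2].mean(0),np.ones(len(q))];g=np.linalg.lstsq(A,q[:,2],rcond=None)[0]
    return ((lo+hi)/2).round(4),(hi-lo).round(4),len(q),np.median(q[:,2]).round(4),"slope",g[:2].round(3)
def proj(c,p):
    d=R(c).T@(np.array(p)-c["xyz"]);return d[0]/d[2]*c["fx"]+c["cx"],d[1]/d[2]*c["fy"]+c["cy"]
E
python3 - <<'E'
from t import *
from w import *
c=snap("wrist"); np.savez("c_wrist3",**c); save(c,"wrist3.png")
print("work",top(c,*proj(c,(.5491,-.0986,.105)),45,.105))
print("bench",top(c,*proj(c,(.4268,-.1618,.085)),30,.085))
u=proj(c,(.5393,-.2032,.034));print(u,collar(c,*u))
u=proj(c,(.5491,-.0986,.034));print(u,collar(c,*u))
rel(.4271,-.161,.0485)
E
```

```text
work (array([ 0.5484, -0.0985]), array([0.0569, 0.0567]), 1738, np.float64(0.1044), 'slope', array([-0.   ,  0.001]))
bench (array([ 0.4269, -0.162 ]), array([0.0354, 0.0361]), 534, np.float64(0.0845), 'slope', array([0.004, 0.01 ]))
(np.float64(358.94352992273224), np.float64(208.4425996398304)) (array([ 0.5388, -0.2018]), np.float64(0.0345), 823, array([0.0253, 0.0286, 0.0317]))
(np.float64(362.69800683375024), np.float64(118.56988958078621)) (array([ 0.5478, -0.0981]), np.float64(0.0345), 194, array([0.027 , 0.0293, 0.0308]))
t 14.4 pos [ 0.4946 -0.1555  0.2283] shift mm [-11.7 -66.7 179.8] yaw x 84.7 open 0.9916441543794521 0.0 [-0.6 -0.6 -0.4]
```

View pics/wrist3.png

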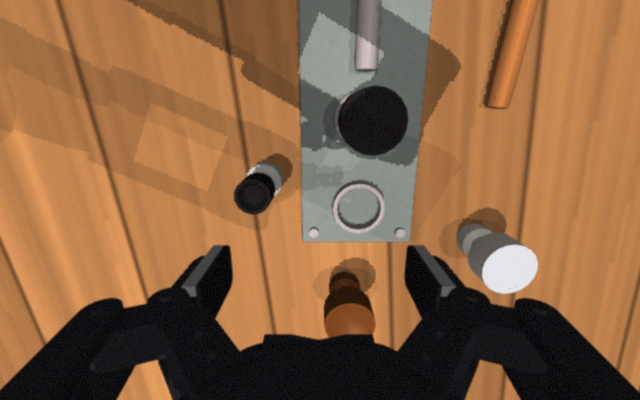

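Wrist view: the broad cup is level in the working collar (373,121), the spare collar is empty (359,207), and the narrow cup is at (256,192).

>>> jog_arm(
  series=[
    [[-12.2,-33,0,0,0,0,85],[0,-34,0,0,0,0,85],[0,0,40,0,0,0,85],[0,0,40,0,0,0,85],[0,0,40,0,0,0,85],[0,0,35,0,0,0,85],[0,0,17,0,0,0,85],[0,0,7,0,0,0,85],[0,0,0,0,0,0,85],[0,0,0,0,0,0,85]],
  ],
)

```text
time_s: 15.4
eef_pos: [0.4275, -0.162, 0.0503]
eef_rot: [0.001, 0.739, 0.674, 0.0]
wrist_force: [0.2, 0.5, 0.7]
opening: 0.996
grasp_force: 0.0
```

>>> jog_arm(
  series=[
    [[0,0,0,0,0,0,30],[0,0,0,0,0,0,30],[0,0,0,0,0,0,30],[0,0,0,0,0,0,30],[0,0,0,0,0,0,30],[0,0,0,0,0,0,30],[0,0,0,0,0,0,30],[0,0,0,0,0,0,30],[0,0,0,0,0,0,30],[0,0,0,0,0,0,30]],
  ],
)

```text
time_s: 16.4
eef_pos: [0.4271, -0.1618, 0.0501]
eef_rot: [0.0, 0.739, 0.674, 0.0]
wrist_force: [-1.2, 0.6, 6.3]
opening: 0.435
grasp_force: 59.4
```

Run:
```python
from t import *
rel(.4269+.1121,-.1615-.0405,.15)
```

```text
t 16.4 pos [ 0.4271 -0.1618  0.0501] shift mm [-29.8 115.2 -99.8] yaw x 84.72 open 0.4346000972652 59.41081881523132 [-1.2  0.6  6.3]
```

>>> jog_arm(
  series=[
    [[0,0,-20,0,0,0,30],[0,0,-40,0,0,0,30],[-5,25,0,0,0,0,30],[-10,35,0,0,0,0,30],[-10,35,0,0,0,0,30],[-5,20.3,0,0,0,0,30],[0,0,10,0,0,0,30],[0,0,10,0,0,0,30],[0,0,5,0,0,0,30],[0,0,0,0,0,0,30]],
  ],
)

```text
time_s: 17.4
eef_pos: [0.5367, -0.2009, 0.0825]
eef_rot: [-0.002, 0.739, 0.674, -0.001]
wrist_force: [0.7, -0.2, -1.5]
opening: 0.432
grasp_force: 60.7
```

Run:
```python
from t import *
rel(.5392,-.2023,.0705)
```

```text
t 17.4 pos [ 0.5367 -0.2009  0.0825] shift mm [-1.2  2.6 12. ] yaw x 84.7 open 0.4320141538513299 60.694477558135986 [ 0.7 -0.2 -1.5]
```

>>> jog_arm(
  series=[
    [[0,0,0,0,0,0,30],[0,0,0,0,0,0,30],[0,0,0,0,0,0,30],[0,0,0,0,0,0,30],[0,0,0,0,0,0,30],[0,0,0,0,0,0,30],[0,0,0,0,0,0,30],[0,0,0,0,0,0,30],[0,0,0,0,0,0,30],[0,0,0,0,0,0,30]],
  ],
)

```text
time_s: 18.4
eef_pos: [0.5387, -0.202, 0.0843]
eef_rot: [-0.0, 0.739, 0.674, 0.0]
wrist_force: [0.4, 0.3, -1.4]
opening: 0.43
grasp_force: 60.7
```

Run:
```python
from t import *
rel(.5392,-.2023,.0705)
```

```text
t 18.4 pos [ 0.5387 -0.202   0.0843] shift mm [-0.3  0.5 13.8] yaw x 84.71 open 0.43021521374070487 60.69636940956116 [ 0.4  0.3 -1.4]
```

Settled and within 0.5 mm. Lowering and releasing.

>>> jog_arm(
  series=[
    [[0,0.5,5,0,0,0,30],[0,0,4,0,0,0,30],[0,0,3,0,0,0,30],[0,0,2,0,0,0,30],[0,0,0,0,0,0,30],[0,0,0,0,0,0,30],[0,0,0,0,0,0,30],[0,0,0,0,0,0,30],[0,0,0,0,0,0,30],[0,0,0,0,0,0,30]],
  ],
)

```text
time_s: 19.4
eef_pos: [0.5392, -0.202, 0.0702]
eef_rot: [-0.0, 0.739, 0.674, 0.0]
wrist_force: [0.0, 0.1, -2.0]
opening: 0.43
grasp_force: 61.1
```

>>> jog_arm(
  series=[
    [[0,0,1,0,0,0,30],[0,0,0,0,0,0,85],[0,0,0,0,0,0,85],[0,0,0,0,0,0,85],[0,0,0,0,0,0,85],[0,0,-20,0,0,0,85],[0,0,-40,0,0,0,85],[0,0,-40,0,0,0,85],[0,0,-40,0,0,0,85],[40,0,-25,0,0,0,85]],
  ],
)

```text
time_s: 20.4
eef_pos: [0.544, -0.1659, 0.2381]
eef_rot: [0.003, 0.741, 0.672, 0.0]
wrist_force: [0.8, 0.8, -0.1]
opening: 0.999
grasp_force: 0.0
```

Run:
```python
from t import *
from w import *
c=snap("wrist")
print("work",top(c,*proj(c,(.5491,-.0986,.105)),45,.105))
print("spare",top(c,*proj(c,(.539,-.2025,.105)),30,.105))
rel(.561,.03)
```

```text
work (array([ 0.5487, -0.0977]), array([0.0571, 0.0557]), 1558, np.float64(0.1043), 'slope', array([0.001, 0.006]))
spare (array([ 0.5382, -0.2008]), array([0.0347, 0.0338]), 464, np.float64(0.1045), 'slope', array([-0.   ,  0.018]))
t 20.45 pos [ 0.5458 -0.1587  0.2416] shift mm [ 1.893e+02 -2.300e+00 -1.000e-01] yaw x 84.7 open 0.9927890777714704 0.0 [2.9 4.7 3.7]
```

>>> jog_arm(
  series=[
    [[40,0,0,0,0,0,85],[40,0,0,0,0,0,85],[40,0,0,0,0,0,85],[40,0,0,0,0,0,85],[35,0,0,0,0,0,85],[0,0,0,0,0,0,85],[0,0,0,0,0,0,85],[0,0,0,0,0,0,85],[0,0,0,0,0,0,85],[0,0,0,0,0,0,85]],
  ],
)

```text
time_s: 21.45
eef_pos: [0.5609, 0.0309, 0.2342]
eef_rot: [-0.0, 0.74, 0.673, -0.0]
wrist_force: [1.0, -0.4, -0.1]
opening: 0.993
grasp_force: 0.0
```

Run:
```python
from t import *
from w import *
c=snap("wrist");np.savez("c_wrist4",**c); save(c,"wrist4.png")
rel(.569,.114)
print("handle",top(c,*proj(c,(.569,.114,.124)),30,.124))
```

```text
t 21.5 pos [0.5609 0.031  0.2343] shift mm [83.4  0.2 -0. ] yaw x 84.62 open 0.999269248723318 0.0 [ 0.3 -0.3  0. ]
handle (array([0.5686, 0.1104]), array([0.0207, 0.0208]), 564, np.float64(0.1247), 'slope', array([0.007, 0.004]))
```

View pics/wrist4.png

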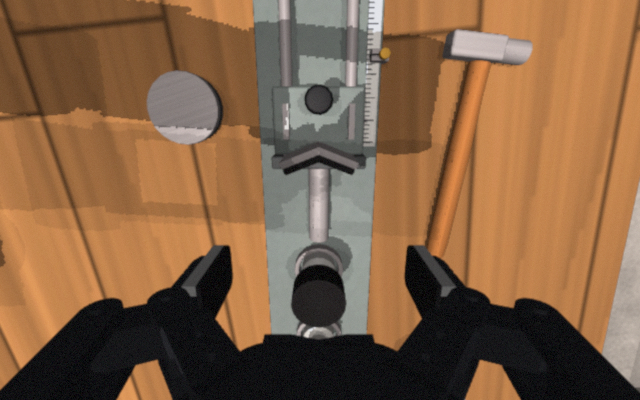

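Wrist view: both cups are seated. The handle is at (319,99), the V at (319,158), and the rider with its brass screw at about (377,55). The pointer is somewhere along x≈366, so I'm enlarging that area.

Run:
```python
from h import *
c=dict(np.load("c_wrist4.npz"));save(c,"w4crop.png",(335,35,410,175),4)
```

```text
(no output)
```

View pics/w4crop.png

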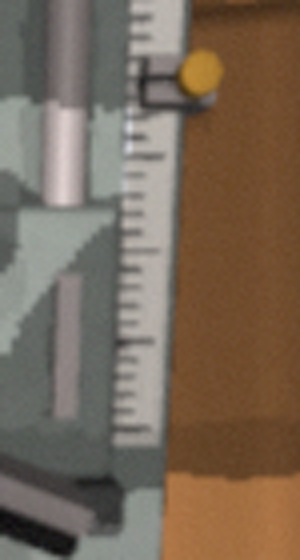

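>>> jog_arm(
  series=[
    [[15,27.5,0,0,0,0,85],[14.3,27.5,0,0,0,0,85],[0,0,40,0,0,0,85],[0,0,35,0,0,0,85],[0,0,20,0,0,0,85],[0,0,4,0,0,0,85],[0,0,0,0,0,0,85],[0,0,0,0,0,0,85],[0,0,0,0,0,0,85],[0,0,0,0,0,0,85]],
  ],
)

```text
time_s: 22.5
eef_pos: [0.6193, 0.0559, 0.1368]
eef_rot: [0.001, 0.739, 0.674, 0.001]
wrist_force: [-0.2, -0.5, 0.1]
opening: 0.993
grasp_force: 0.0
```

Run:
```python
from t import *
from w import *
c=snap("wrist");np.savez("c_wrist5",**c)
rel(.569,.114)
print(c["xyz"],R(c)[:,2])
u=proj(c,(.628,.13,.03));print(u)
x,y=int(u[0]),int(u[1]);a,b=max(0,x-75),max(0,y-90);print("crop",a,b)
save(c,"w5crop.png",(a,b,a+150,b+190),3)
```

```text
t 22.55 pos [0.6191 0.056  0.1366] shift mm [ 53.1 -55.2  -0.1] yaw x 84.71 open 0.992680438837306 0.0 [-0.2  0.5 -0.8]
[0.62490226 0.12748555 0.28043507] [-0.0226841  -0.28110855 -0.95940785]
(np.float64(320.54519314527994), np.float64(105.52201070098482))
crop 245 15
```

View pics/w5crop.png

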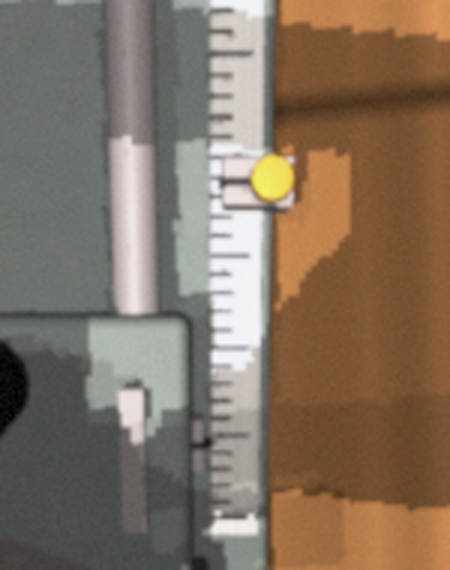

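Crop: pointer tip at pixel (316,162) and the inner end of the rider line at (319,75). Next I refine both to subpixel and read their heights.

Run:
```python
from w import *
c=dict(np.load("c_wrist5.npz"));g=c["frame"].astype(int).sum(-1)/3;P=cloud(c)
print("rider\n",g[66:86,318:329].astype(int).tolist())
print("pointer"); 
for v in range(150,175): print(v,g[v,306:320].astype(int), (c["frame"][v,306:320,2].astype(int)-c["frame"][v,306:320,1])[:])
print("z rider",P[70:82:2,320:326:2,2].round(4).tolist()); print("z ptr",P[156:168:2,308:318:2,2].round(4).tolist())
```

```text
rider
 [[209, 206, 205, 210, 197, 171, 168, 184, 207, 206, 219], [157, 168, 181, 191, 183, 175, 174, 179, 188, 192, 195], [198, 184, 211, 217, 217, 217, 216, 216, 217, 216, 217], [224, 201, 224, 228, 228, 227, 229, 228, 227, 225, 224], [226, 203, 226, 229, 229, 228, 230, 229, 229, 227, 220], [229, 204, 227, 230, 230, 229, 228, 228, 229, 223, 200], [223, 198, 225, 228, 227, 228, 228, 226, 226, 216, 187], [177, 169, 204, 207, 205, 208, 210, 208, 205, 192, 168], [118, 114, 139, 139, 140, 141, 144, 140, 138, 130, 139], [123, 78, 83, 88, 86, 89, 90, 86, 79, 82, 112], [134, 85, 114, 134, 136, 138, 137, 135, 130, 125, 116], [150, 142, 189, 202, 205, 202, 201, 192, 181, 174, 150], [200, 185, 221, 225, 223, 223, 223, 216, 201, 197, 173], [191, 198, 224, 228, 227, 227, 225, 223, 218, 214, 202], [145, 190, 226, 230, 228, 228, 229, 228, 227, 225, 218], [194, 197, 226, 231, 228, 229, 229, 228, 228, 228, 221], [224, 190, 210, 212, 214, 211, 215, 213, 215, 214, 210], [225, 167, 149, 146, 147, 148, 148, 151, 150, 151, 149], [230, 178, 130, 119, 122, 122, 121, 123, 121, 121, 120], [236, 223, 213, 205
[... 2399 characters left out ...]
6  96 114 137 136 137 138] [-4  0 -3 -3 -4 -2 -5 -6 -5  0  4  6  7  2]
173 [ 84  79  65  77  98 100  98  99 102 126 157 159 157 158] [-3 -3 -2 -3 -6 -4 -6 -2 -2  2  4  4  8  5]
174 [ 84  71  65  77  98  99  99  99 103 132 163 162 161 160] [-3  0 -2 -4 -4 -8 -4 -4 -3  1  6  5  6  8]
z rider [[0.036, 0.0372, 0.0364], [0.0369, 0.0365, 0.0358], [0.0377, 0.0381, 0.0383], [0.0369, 0.0362, 0.0368], [0.0368, 0.0375, 0.037], [0.0365, 0.0374, 0.0374]]
z ptr [[0.0573, 0.0395, 0.0402, 0.019, 0.0228], [0.0575, 0.0392, 0.0406, 0.022, 0.0231], [0.0566, 0.0399, 0.0398, 0.0316, 0.0313], [0.0558, 0.0412, 0.0412, 0.0406, 0.03], [0.0562, 0.0404, 0.0393, 0.0204, 0.0245], [0.0563, 0.0398, 0.0394, 0.0211, 0.0244]]
```

Run:
```python
from w import *
from t import rel
c=dict(np.load("c_wrist5.npz"));ey=np.array([.0931,.9957])
a=onplane(c,319.5,75.0,.037)
for u,v,z in((310.5,162.8,.040),(310.5,162.5,.040),(314,162,.034),(314,162,.028)):
    p=onplane(c,u,v,z);print(p.round(4),"travel mm",((a-p)[:2]@ey*1000).round(2))
print(a)
print("handle",top(c,*proj(c,(.569,.112,.124)),45,.124))
rel(.5689,.1122,.085)
```

```text
[0.6156 0.0858 0.04  ] travel mm 67.43
[0.6156 0.0861 0.04  ] travel mm 67.18
[0.6184 0.0852 0.034 ] travel mm 67.8
[0.6182 0.0842 0.028 ] travel mm 68.84
[0.62914014 0.15229923 0.037     ]
handle (array([0.5689, 0.1107]), array([0.0207, 0.0208]), 1415, np.float64(0.1247), 'slope', array([-0.038, -0.021]))
t 22.55 pos [0.6191 0.056  0.1366] shift mm [ 51.3 -55.2  51.4] yaw x 84.71 open 0.992680438837306 0.0 [-0.2  0.5 -0.8]
```

>>> jog_arm(
  series=[
    [[25,-27,-5,0,0,0,85],[25.6,-28.2,0,0,0,0,85],[0,0,0,0,0,0,85],[0,0,0,0,0,0,85],[0,0,20,0,0,0,85],[0,0,20,0,0,0,85],[0,0,10,0,0,0,85],[0,0,6,0,0,0,85],[0,0,0,0,0,0,85],[0,0,0,0,0,0,85]],
  ],
)

```text
time_s: 23.55
eef_pos: [0.5688, 0.1113, 0.0849]
eef_rot: [0.0, 0.739, 0.674, 0.0]
wrist_force: [0.1, -0.6, -0.5]
opening: 0.997
grasp_force: 0.0
```

>>> jog_arm(
  series=[
    [[0,0,0,0,0,0,15],[0,0,0,0,0,0,15],[0,0,0,0,0,0,15],[0,0,0,0,0,0,15],[0,0,0,0,0,0,15],[0,0,0,0,0,0,15],[0,0,0,0,0,0,15],[0,0,0,0,0,0,15],[0,0,0,0,0,0,15],[0,0,0,0,0,0,15]],
  ],
)

```text
time_s: 24.55
eef_pos: [0.5687, 0.1115, 0.0848]
eef_rot: [0.0, 0.739, 0.674, 0.0]
wrist_force: [1.0, -0.2, 5.0]
opening: 0.269
grasp_force: 59.2
```

>>> jog_arm(
  series=[
    [[3,0,0,0,0,0,15],[6,0,0,0,0,0,15],[8,0,0,0,0,0,15],[10,0,0,0,0,0,15],[10,0,0,0,0,0,15],[10,0,0,0,0,0,15],[8,0,0,0,0,0,15],[5,0,0,0,0,0,15],[0,0,0,0,0,0,15],[0,0,0,0,0,0,15]],
  ],
)

```text
time_s: 25.55
eef_pos: [0.5741, 0.1691, 0.0848]
eef_rot: [0.001, 0.739, 0.674, -0.001]
wrist_force: [-1.2, -9.5, 7.4]
opening: 0.271
grasp_force: 59.6
```

>>> jog_arm(
  series=[
    [[0,0,0,0,0,0,15],[0,0,0,0,0,0,15],[0,0,0,0,0,0,15],[0,0,0,0,0,0,15],[0,0,0,0,0,0,15],[0,0,0,0,0,0,15],[0,0,0,0,0,0,15],[0,0,0,0,0,0,15],[0,0,0,0,0,0,15],[0,0,0,0,0,0,15]],
  ],
)

```text
time_s: 26.55
eef_pos: [0.574, 0.1688, 0.0848]
eef_rot: [0.001, 0.739, 0.674, -0.001]
wrist_force: [0.1, -9.6, 7.2]
opening: 0.269
grasp_force: 59.6
```

Run:
```python
from t import *
from w import *
c=snap("wrist");np.savez("c_wrist6",**c)
rel(.569,.114)
u=proj(c,(.6291,.1523,.037));print(u)
x,y=int(u[0]),int(u[1]);a,b=x-75,y-75;print("crop",a,b)
save(c,"w6crop.png",(a,b,a+130,b+140),4)
```

```text
t 26.6 pos [0.574  0.1688 0.0847] shift mm [-55.    0.1   0.2] yaw x 84.69 open 0.26741895481256506 59.60022032260895 [-0.2 -9.5  6.6]
(np.float64(399.2002455113367), np.float64(232.32991218496818))
crop 324 157
```

View pics/w6crop.png

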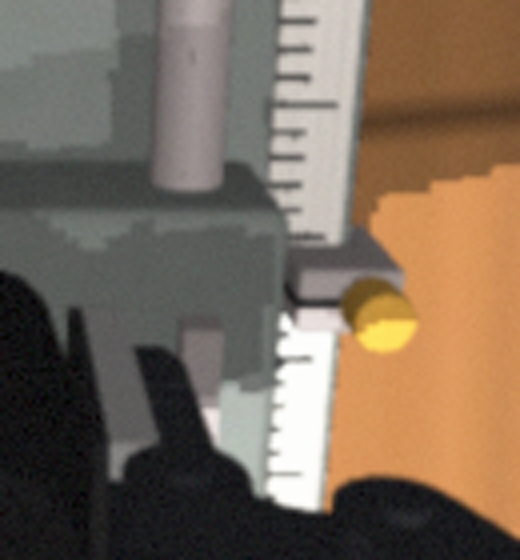

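The pointer is hidden by the carriage edge from here; the rider line is at crop (315,300). The grip turns freely, so I'll pull most of the rest, then yaw about the handle to bring the camera round to the +x side.

>>> jog_arm(
  series=[
    [[3,0,0,0,0,0,15],[4,0,0,0,0,0,15],[2,0,0,0,0,0,15],[0,0,0,0,0,0.08,15],[0,0,0,0,0,0.1,15],[0,0,0,0,0,0.1,15],[0,0,0,0,0,0.1,15],[0,0,0,0,0,0.08,15],[0,0,0,0,0,0.06,15],[0,0,0,0,0,0,15]],
  ],
)

```text
time_s: 27.6
eef_pos: [0.5755, 0.1774, 0.0848]
eef_rot: [0.002, 0.888, 0.46, -0.0]
wrist_force: [2.6, -10.5, 7.1]
opening: 0.273
grasp_force: 59.6
```

>>> jog_arm(
  series=[
    [[0,0,0,0,0,0,15],[0,0,0,0,0,0,15],[0,0,0,0,0,0,15],[0,0,0,0,0,0,15],[0,0,0,0,0,0,15],[0,0,0,0,0,0,15],[0,0,0,0,0,0,15],[0,0,0,0,0,0,15],[0,0,0,0,0,0,15],[0,0,0,0,0,0,15]],
  ],
)

```text
time_s: 28.6
eef_pos: [0.5755, 0.1774, 0.0848]
eef_rot: [0.002, 0.887, 0.461, -0.0]
wrist_force: [2.5, -10.7, 5.2]
opening: 0.269
grasp_force: 59.6
```

Run:
```python
from t import *
from w import *
c=snap("wrist");np.savez("c_wrist7",**c)
rel(.5687,.1115)
u=proj(c,(.6291,.1523,.037));print(u)
x,y=int(u[0]),int(u[1]);a,b=x-40,y-40;print("crop",a,b)
save(c,"w7crop.png",(a,b,a+80,b+70),7)
```

```text
t 28.65 pos [0.5755 0.1774 0.0848] shift mm [-57.8  32.4   0.3] yaw x 54.89 open 0.2706513988844156 59.591858983039856 [  1.6 -11.5   5.6]
(np.float64(404.1789539715068), np.float64(202.59259702107587))
crop 364 162
```

View pics/w7crop.png

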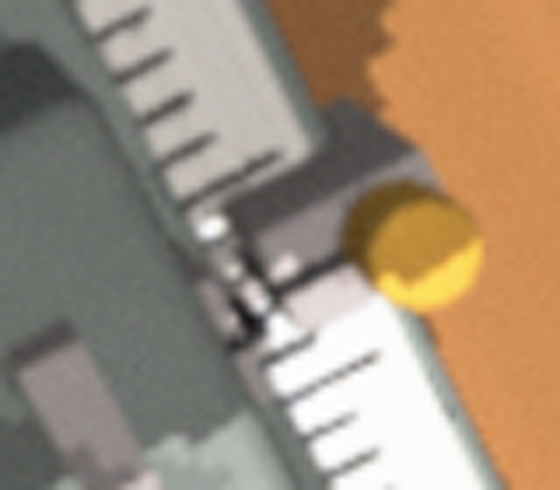

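Crop: rider line running (275,298) to (345,258), its inner end near pixel (402,204). The pointer's dark tip is beside it at about (248,312), pixel (399,206), so it is nearly aligned. Travel by TCP is 66.3 mm. I'll finish numerically by sampling grey levels on horizontal planes in cradle axes.

```bash
cat > r.py <<'E'
from w import *
ey=np.array([.0931,.9957]);ex=np.array([.9957,-.0931]);p0=np.array([.5491,-.0986])
def grid(c,z,xs,ys):
    g=c["frame"].astype(np.float32).mean(-1)
    P=[[proj(c,np.r_[p0+ex*x/1e3+ey*y/1e3,z]) for x in xs] for y in ys]
    M=np.array(P,np.float32);return cv2.remap(g,M[...,0],M[...,1],cv2.INTER_LINEAR)
def show(c,z,xs,ys):
    G=grid(c,z,xs,ys);print("z",z,"x",xs)
    for y,r in zip(ys,G): print("%6.1f"%y,r.astype(int))
E
python3 - <<'E'
from r import *
a=dict(np.load("c_wrist5.npz"));b=dict(np.load("c_wrist7.npz"))
l=(np.array([.6291,.1523])-p0);print("rider x,y",l@ex*1e3,l@ey*1e3)
xs=np.arange(46,66,1.5)
print("w5 pointer z.034");show(a,.034,xs,np.arange(178,196,1.))
print("w7 z.037");show(b,.037,xs,np.arange(244,266,1.))
P=cloud(b);print("depth z around tip");print((P[198:214:2,390:410:2,2]*1000).round(0))
E
```

```text
rider x,y 56.29720999999996 257.26913
w5 pointer z.034
z 0.034 x [46.  47.5 49.  50.5 52.  53.5 55.  56.5 58.  59.5 61.  62.5 64.  65.5]
 178.0 [ 72  79  99  98 104 145 141 144 152 165 168 175 174 157]
 179.0 [ 70  77  99  99 109 162 160 159 163 160 164 165 162 147]
 180.0 [ 76  76  99  98 107 157 157 159 161 159 162 163 157 146]
 181.0 [ 76  81 106 101  98 132 132 134 145 159 161 162 160 143]
 182.0 [ 76  94 117 105  86 105 108 111 130 159 162 162 159 143]
 183.0 [ 76  96 121 106  93 140 138 139 148 159 163 163 160 143]
 184.0 [ 75  96 120 104 100 160 158 160 160 159 163 164 158 143]
 185.0 [ 76  97 121 105 106 158 158 157 152 159 164 163 158 139]
 186.0 [ 77  97 121 105 101 133 131 128 126 157 162 164 159 141]
 187.0 [ 76  79 103  90  90 121 121 122 133 160 163 164 160 140]
 188.0 [ 74  58  66  58  72 143 157 157 160 159 162 164 160 143]
 189.0 [ 73  60  66  46  43 118 155 161 162 160 162 163 160 146]
 190.0 [ 74  86 108  71  46 110 140 149 153 151 153 156 160 145]
 191.0 [ 73  96 122  91  77 113 105 115 121 118 120 130 155 146]
 192.0 [ 71  94 122 102 101 128 109 119 122 122 120 1
[... 1391 characters left out ...]
31  85  66]
 261.0 [105  97 115 116 151 130  61 134 143 139 141 138 117  76]
 262.0 [104  98  92  97 154 118  71 129 138 137 137 139 130 105]
 263.0 [105  97  77  87 140 114  74 113 119 119 120 120 120 116]
 264.0 [107  97  77  94 126 121  75  82  85  85  83  86  86  84]
 265.0 [107  97  79  99 132 144  75  77  74  77  75  76  76  77]
depth z around tip
[[31. 21. 24. 23. 25. 32. 36. 37. 37. 35.]
 [57. 37. 21. 22. 29. 31. 36. 37. nan 37.]
 [58. 39. 40. 29. 30. 31. 35. 38. 38. 38.]
 [59. 58. 40. 31. 33. 30. 22. 36. 36. nan]
 [59. 57. nan 41. 37. 38. 23. 31. 36. 38.]
 [59. 58. 58. 40. 39. 40. 39. 23. 36. 38.]
 [58. 59. 59. 41. 41. 40. 22. 22. 24. 24.]
 [59. 58. 59. 58. 41. 39. 24. 22. 23. 23.]]
```

Run:
```python
from r import *
a=dict(np.load("c_wrist5.npz"));b=dict(np.load("c_wrist7.npz"))
for n,c,y0,line in(("w5",a,185,257.2),("w7",b,251,257.2)):
    print(n,"cam cradle xy",(c["xyz"][:2]-p0)@ex,(c["xyz"][:2]-p0)@ey,c["xyz"][2])
    ys=np.arange(y0-1,y0+9,.5)
    for z,xs in((.040,[48.5,49,49.5,50]),(.030,[51.,52,53,54,55]),(.028,[51,52,53,54,55])):
        print(n,end=" ");show(c,z,xs,ys)
    G=grid(c,.037,np.arange(57,61,.5),np.arange(253.5,260.5,.25)).mean(1);print("line prof",G.astype(int))
```

```text
w5 cam cradle xy 0.0544277418826233 0.2321705698156626 0.28043506684285185
w5 z 0.04 x [48.5, 49, 49.5, 50]
 184.0 [119 121 120 117]
 184.5 [117 120 120 115]
 185.0 [117 120 120 115]
 185.5 [118 120 120 114]
 186.0 [119 121 120 115]
 186.5 [119 122 121 116]
 187.0 [117 121 121 115]
 187.5 [111 115 116 109]
 188.0 [104 107 107 101]
 188.5 [84 87 87 82]
 189.0 [66 68 68 64]
 189.5 [52 53 53 48]
 190.0 [63 64 64 56]
 190.5 [85 87 85 75]
 191.0 [103 106 106  94]
 191.5 [116 119 119 106]
 192.0 [119 122 120 110]
 192.5 [120 123 120 112]
 193.0 [121 123 119 113]
 193.5 [119 123 121 114]
w5 z 0.03 x [51.0, 52, 53, 54, 55]
 184.0 [ 94 105 142 160 158]
 184.5 [ 96 107 139 156 155]
 185.0 [ 97 104 129 140 139]
 185.5 [ 95 100 119 127 126]
 186.0 [ 89  94 111 118 119]
 186.5 [ 79  89 115 130 131]
 187.0 [ 66  82 125 153 155]
 187.5 [ 48  67 114 148 157]
 188.0 [ 34  52 100 140 157]
 188.5 [ 35  42  89 131 153]
 189.0 [ 40  40  85 124 146]
 189.5 [ 47  51  90 121 137]
 190.0 [ 61  66  96 116 120]
 190.5 [ 77  83 103 111 100]
 191.0 [ 86  94 112 118 105]
 191.5 [ 93 102 122 128 116]
 192.0 [ 92 1
[... 2088 characters left out ...]
.0 [ 71  72  90 190 248]
 250.5 [ 76  60  65 165 238]
 251.0 [ 91  57  47 129 205]
 251.5 [111  58  44 111 159]
 252.0 [136  63  45 142 142]
 252.5 [152  64  68 172 162]
 253.0 [156  72  81 199 170]
 253.5 [144  71  95 203 172]
 254.0 [130  64 100 197 165]
 254.5 [124  66 113 193 159]
 255.0 [124  85 118 192 153]
 255.5 [129  95 121 160 130]
 256.0 [130 101 112 133  89]
 256.5 [131 105 122 125  74]
 257.0 [127 106 149 142  61]
 257.5 [117 113 165 166  69]
 258.0 [104 116 175 153  77]
 258.5 [ 91 116 155 138  73]
 259.0 [ 84 116 145 128  80]
 259.5 [ 85 116 143 127  90]
line prof [221 221 220 219 218 217 214 210 201 187 167 143 117  94  78  72  79  93
 112 131 148 160 168 169 168 163 158 152]
```

>>> jog_arm(
  series=[
    [[0.7,-0.4,0,0,0,0,15],[0.6,-0.35,0,0,0,0,15],[0,0,0,0,0,0,15],[0,0,0,0,0,0,15],[0,0,0,0,0,0,15],[0,0,0,0,0,0,15],[0,0,0,0,0,0,15],[0,0,0,0,0,0,15],[0,0,0,0,0,0,15],[0,0,0,0,0,0,15]],
  ],
)

```text
time_s: 29.65
eef_pos: [0.5756, 0.1787, 0.0847]
eef_rot: [0.002, 0.887, 0.461, -0.001]
wrist_force: [2.6, -12.1, 5.6]
opening: 0.269
grasp_force: 59.6
```

Run:
```python
from t import *
from r import *
b=snap("wrist");np.savez("c_wrist8",**b);rel(.5687,.1115)
p=np.array(ctrl.get_obs()["eef_pos"][:2])-[.5687,.1115];print("travel",p@ey*1e3)
ys=np.arange(252,262,.25)
G=grid(b,.040,[49,49.5,50],ys).mean(1);T=grid(b,.037,[51.5,52,52.5],ys).mean(1);L=grid(b,.037,np.arange(57,61,.5),ys).mean(1)
for y,*r in zip(ys,G,T,L): print(y,np.int_(r))
```

```text
t 29.7 pos [0.5756 0.1786 0.0847] shift mm [-58.9  33.    0.3] yaw x 54.88 open 0.27432338183913607 59.627514481544495 [  1.7 -12.6   5.1]
travel 67.4971416700743
252.0 [133 174 232]
252.25 [133 185 228]
252.5 [134 194 224]
252.75 [135 198 223]
253.0 [136 201 222]
253.25 [137 200 222]
253.5 [137 199 221]
253.75 [136 195 221]
254.0 [135 186 220]
254.25 [135 172 219]
254.5 [134 152 218]
254.75 [132 130 217]
255.0 [130 108 215]
255.25 [126  88 210]
255.5 [118  73 201]
255.75 [109  64 186]
256.0 [ 98  59 166]
256.25 [ 85  55 141]
256.5 [ 74  56 114]
256.75 [69 59 93]
257.0 [69 63 81]
257.25 [75 66 82]
257.5 [84 71 95]
257.75 [ 96  77 117]
258.0 [109  79 143]
258.25 [120  80 170]
258.5 [129  85 194]
258.75 [138  88 210]
259.0 [145  91 219]
259.25 [149  97 221]
259.5 [153 110 217]
259.75 [157 123 209]
260.0 [159 134 196]
260.25 [156 143 181]
260.5 [152 149 166]
260.75 [145 149 154]
261.0 [139 143 147]
261.25 [134 134 143]
261.5 [133 124 141]
261.75 [132 117 140]
```

Run:
```python
from t import *
from w import *
for n in("scene","side"):
    c=snap(n)
    print(n,top(c,*proj(c,(.549,-.098,.105)),20,.105)[:4],top(c,*proj(c,(.539,-.2025,.105)),14,.105)[:4])
rel(.5687,.1115)
print(ctrl.hand_in())
```

```text
scene (array([ 0.5523, -0.0944]), array([0.057 , 0.0572]), 65, np.float64(0.1034)) (array([ 0.5428, -0.2002]), array([0.0339, 0.0339]), 34, np.float64(0.1034))
side (array([ 0.5466, -0.0946]), array([0.055 , 0.0567]), 103, np.float64(0.1044)) (array([ 0.5372, -0.2001]), array([0.0332, 0.0336]), 36, np.float64(0.1047))
t 29.8 pos [0.5756 0.1787 0.0848] shift mm [-58.9  33.    0.3] yaw x 54.88 open 0.2688339731726531 59.62744474411011 [  3.  -12.7   5.4]
the job is handed in; nothing more can be done
None
```

The job is handed in at 29.8 s: the broad cup is seated in the working socket and the narrow one in the spare, and the heel stop is held by its handle with its pointer about 0.25 mm from the rider line.

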